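# Restart the tripped potter's wheel

### The job

The potter's wheel has tripped out. On its control desk, first swing the speed lever until it lies in line with the index pointer beside it; then take the stylus from the rack, use its tip to press the reset button at the bottom of the slanting guard collar fully in, and hang the stylus back upright in its empty hole in the rack. The lever must stay in line with the pointer; do not shift the pointer or disturb the bowl, the cup or the other rack tool.

Things in the scene. Friction and masses are not known exactly. Their poses are not given: they have to be found in the camera images.
- desk: Grey steel control desk of the wheel, fixed, 140 (x) x 260 (y) x 104 mm high. Origin: centre of its underside on the table; z up. Its +y half has a face sloping down towards +y with the guard collar and reset button on it; its -y half is a 66 mm high box with the speed lever and the index pointer on top.
- collar_mouth (a point): Centre of the open mouth of the aluminium guard collar, a round tube (outside diameter 44 mm, bore 20 mm) standing square on the sloping face. Its z axis points out of the mouth along the bore, 38 degrees from vertical, leaning towards the desk's +y side. The button's face lies 35 mm inside, along -z; fingers do not fit in.
- reset_button_top (a point): Centre of the face of the black spring reset button, 18 mm diameter, at the bottom of the collar's bore; z points out along the bore. It springs back when released.
- reset_button (a joint): How far the reset button is pressed in: 0 out, 0.006 m fully in. Starts to move at about 1.5 N, fully in at 5 N.
- speed_lever (a joint): Angle of the speed lever: 0 upright, positive leaning to the desk's +x side, range -0.8 to 0.8 rad. It turns about an axis along the desk's y through lever_hinge with about 0.12 N m of friction and stays where it is left.
- lever_knob (a point): Centre of the black ball knob, 30 mm diameter, at the end of the speed lever, a 10 mm steel rod; 110 mm from the hinge. Its z axis points along the lever, from hinge to knob.
- lever_hinge (a point): Point on the lever's hinge axis in the plane of the lever, 68 mm above the table; does not move. The axis runs along the desk's y.
- index_pointer (a joint): Angle of the index pointer, measured about the same axis and from the same zero as the speed lever: the lever is in line with it when both angles are equal. Stiff; it is not to be moved.
- pointer_tip (a point): Tip of the index pointer, a flat steel arrow 5 mm thick reaching 82 mm from the hinge axis, in a plane 29 mm from the lever's towards the desk's -y, in front of a notched aluminium disc. Its z axis points along the arrow, from the hinge outwards.
- stylus: Stylus hanging upright in a rack hole, 166 mm long, 60 g. Origin: the tip of its steel point, at the lower end, 20 mm above the table; z along it, up to the handle. From the tip: 8 mm diameter rod to 55 mm, widening to 18 mm diameter at 66 mm, 18 mm shank to 90 mm, wooden collar 44 mm wide from 90 to 96 mm which rests on the rack, plain wooden handle 18 mm diameter to 166 mm.
- rack: Wooden tool rack, fixed: base 110 x 220 mm, top board 80 (x) x 200 (y) x 12 mm with its upper side 110 mm above the table, open at front and back. Origin: centre of its underside; y along the row of two holes.
- hole_a (a point): Centre of the +y hole of the rack, 28 mm diameter, at the upper side of the top board. The stylus hangs in hole a or hole b, the stamp in the other.
- hole_b (a point): Centre of the -y hole of the rack, 28 mm diameter, at the upper side of the top board, 100 mm from hole_a.
- stamp: The other rack tool, a wooden stamp with a thick 20 mm shank below, a 44 mm collar from 80 to 86 mm and a 36 mm ball on top, 142 mm long overall. Origin: its lower end; z up. Leave alone.
- wheel: Small table-top potter's wheel, fixed: grey housing 200 x 200 mm with a 200 mm aluminium disc whose top is 82 mm above the table. Origin: centre of its underside.
- bowl: Raw clay bowl on the wheel's disc, 150 mm wide, 75 mm high. Origin: centre of its underside. Leave alone.
- cup: White cup, 72 mm wide, 95 mm high, standing on the table beyond the desk. Origin: centre of its underside. Leave alone.
Mind the look-alikes: they are no part of the job. Leave any orange look-alike of the stylus alone.

How it is judged:
On the way, in this order (a step that is already met when the one before it is completed fails the run):
1. the speed lever lies in line with the index pointer (within 0.12 rad) (angle between the z axis of lever_knob and the z axis of pointer_tip, either way round below 0.12 rad), for 0.3 s.
2. the stylus presses the reset button at least 4.5 of its 6 mm in, with the lever still in line (value of joint reset_button above 0.0045 m and contact force between stylus and reset_button above 1 N and angle between the z axis of lever_knob and the z axis of pointer_tip, either way round below 0.12 rad), for 0.1 s.
At the end, for the whole second after the job is handed in: The lever is within 0.12 rad of the pointer; the button is out again (under 1.5 mm in); the stylus hangs at rest in a rack hole, tip within 14 mm of below the hole's centre and 15 to 25 mm above the rack's underside, within 0.12 rad of upright (angle between the z axis of lever_knob and the z axis of pointer_tip, either way round below 0.12 rad and value of joint reset_button below 0.0015 m and (horizontal distance between stylus and hole_a below 0.014 m or horizontal distance between stylus and hole_b below 0.014 m) and z of stylus in the frame of rack between 0.015 and 0.025 m and angle between stylus's own z axis and vertical below 0.12 rad and linear speed of stylus below 0.02 m/s); the robot touches nothing.
It fails at once if the index pointer is shifted (tip by more than 6 mm) (distance of pointer_tip from where it was at the start of the episode above 0.006 m).
It fails at once if the bowl is moved by more than 20 mm (distance of bowl from where it was at the start of the episode above 0.02 m).
It fails at once if the cup is moved by more than 20 mm (distance of cup from where it was at the start of the episode above 0.02 m).
It fails at once if the stamp is moved by more than 20 mm (distance of stamp from where it was at the start of the episode above 0.02 m).
It also fails if it takes over 64 s, if anything falls off the work surface, if the arm or the gripper's body presses on something with over 40 N, if the wrist force passes 120 N, or if a joint passes its speed limit or range.

### The arm

A 6-joint arm with a two-finger parallel gripper is mounted at the origin on the work surface. World frame = base frame: x ahead of the robot, y to its left, z up, the work surface at z = 0. Lengths are in m, angles in rad, forces in N, time in s.
With the tool pointing down it reaches from about 0.325 to 0.85 m from the base axis. Payload 4.4 kg.
Tool frame: the origin (TCP) lies at the very end of the fingers, on their centre line; the grasp point (between the pads) lies 19 mm behind it; x points along the fingers, y is the direction in which the jaws open and shut, and the axes are right-handed (so a half turn about x gives the same grasp; the last joint's range is limited). The gripper opens to 94 mm and grips with 3 to 60 N. Pads are 16 mm wide; open, the fingers measure 119 mm over their backs; the gripper's body (75 mm by 177 mm) begins 78 mm behind the grasp point.
Start: joints at [-1.288, 0.207, 1.542, -0, 1.393, -0.15], TCP at [0.242, -0.522, 0.205] pointing down, gripper open.
Joint ranges: [-2.73, 2.73], [-0.86, 2.22], [0.23, 2.46], [-1.11, 4.25], [0.08, 2.63], [-2.82, 2.82]. Speed limits (rad/s): [2.79, 2.79, 3.14, 3.14, 3.14, 3.14].

### API

Orientations are given as a unit quaternion [x, y, z, w].
In Python, from workcell import r, read_camera gives the robot as it stands.
- The arm moves only by the shell command python3 -m creep 'ROWS' [FORCE]. ROWS is JSON, a list of rows, each a list of 7 numbers: the turn, a rotation vector about the tool's x, y, z in units of 8 degrees (1.0 is 8 degrees), then the shift along the tool's x, y, z in units of 40 mm (1.0 is 40 mm), then the gripper command: -1 is shut, 1 is fully open, values between are in proportion. In form: [[ax, ay, az, tx, ty, tz, fingers], ...]. A call has 1 to 8 rows; each row is the pose to reach, as a shift and turn from the pose commanded when the call began, along the tool's axes at that moment; what a row does not reach only later rows make up. A row lasts 1/10 s, in which the tool goes at most 50 mm and 8.59 degrees, less where a joint would pass 70% of its speed; a pose out of reach is approached as far as the arm can. A call with a gripper value outside its range is refused whole. The fingers move at their own pace and stop on an object; FORCE is the grip in N (left out, the last holds). Time passes only in rows, so rows that repeat a pose let the fingers close. It gives the time, the measured TCP pose, the force and the opening at its end, in the units of the state.
- r.get_state(): the state, without advancing time (a new reading comes with each control period).
- read_camera(name): name is "scene" or "top"; returns a dict with "frame" (420x560x3 uint8, red, green, blue), "intrinsics" (3x3 intrinsics, pixels), "R" (3x3) and "t" (3): a world point X has camera coordinates R X + t. Camera axes: x right, y down, z forward; pixel columns grow to the right and rows downward; lengths in m; the calibration is good to about 2 mm. A picture is of the moment at which its call begins. There is no depth.
- r.finish_job(): hands the job in, once; it reports no verdict.
The state is a dict: "time_s": time; "qpos": joint angles; "joint_vel": joint speeds; "joint_torque": joint torques, N m; "tool_pos": TCP position; "eef_rot": TCP orientation; "force": force on the tool from outside, world axes, zero at the start; "moment": the same for the moment, N m; "grip_width": finger opening in m.
Only numpy, scipy, OpenCV 4.12 (cv2) and the standard library are available. Lean on these libraries where they do the work, as an engineer would, in place of code of your own. Each camera call takes 0.05 s, during which the arm holds its last target. There are 200 camera calls.

## Working session

There is one attempt and no reset: what is moved stays moved. The work goes in short steps, Python scripts to look and compute and a shell command to move; the robot and the scene stay as the last step left them, time stands still between calls to the robot, and variables do not carry over. Pictures are saved under pics/ and viewed, about 8 in all and at most 12, crops included, and the job is handed in when it is done.

```bash
mkdir -p pics; ls; python3 - <<'E'
from workcell import r, read_camera
import cv2,numpy as np
for n in("scene","top"):
    c=read_camera(n); cv2.imwrite(f"pics/{n}0.png",cv2.resize(c["frame"][:,:,::-1],(784,588)))
    np.savez(f"{n}0.npz",**c); print(n,c["intrinsics"].round(1).tolist(),c["R"].round(3).tolist(),c["t"].round(3).tolist())
print(r.get_state())
E
```

```text
pics
scene [[436.1, 0.0, 281.5], [0.0, 436.1, 204.1], [0.0, 0.0, 1.0]] [[-0.082, 0.997, 0.008], [0.654, 0.06, -0.754], [-0.752, -0.057, -0.656]] [0.005, -0.301, 1.554]
top [[426.1, 0.0, 278.9], [0.0, 426.1, 199.0], [0.0, 0.0, 1.0]] [[0.021, -1.0, 0.009], [-0.996, -0.022, -0.092], [0.092, -0.007, -0.996]] [0.051, 0.632, 0.975]
{'time_s': 0.1, 'qpos': array([-1.28750985e+00,  2.07318382e-01,  1.54281726e+00, -4.96813810e-05,
        1.39349771e+00, -1.50480055e-01]), 'joint_vel': array([ 0.0021921 , -0.00191856, -0.0016899 ,  0.00075607, -0.00070063,
       -0.00064355]), 'joint_torque': array([ 4.36143573e-04, -3.71860135e+01, -2.82293272e+01,  7.01852236e-02,
        3.11141624e-02, -5.13781401e-05]), 'tool_pos': array([ 0.24144423, -0.5210407 ,  0.20441331]), 'eef_rot': array([-0.69047515, -0.15288188,  0.69060539, -0.15144436]), 'force': array([ 0.00422117, -0.21010473, -0.61595466]), 'moment': array([-0.01135528, -0.03135755,  0.00928887]), 'grip_width': 0.09398927801514877}
```

View pics/scene0.png

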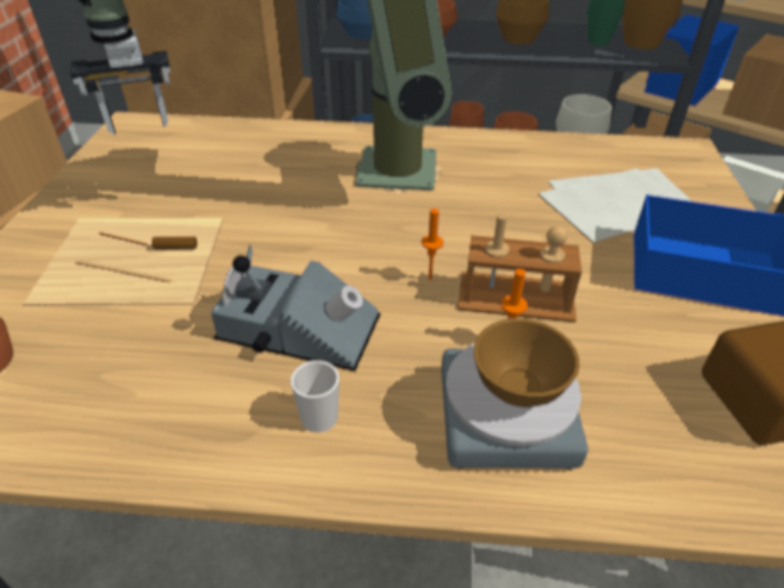

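View pics/top0.png

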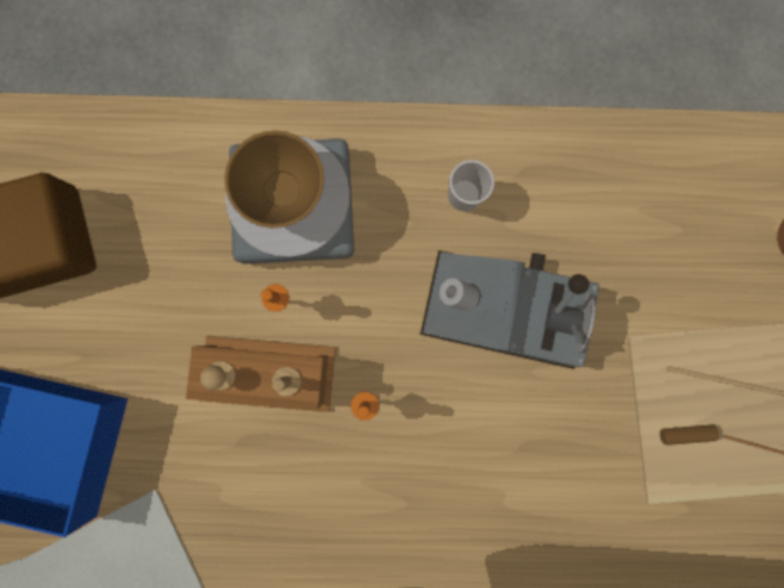

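The scene view shows the desk at about (290,310), the knob at (242,263) and the collar mouth at (351,296). It also shows the stylus at (500,235) in the rack, with the stamp at (556,240). In the top view the collar mouth is at (452,292), the knob at (578,284), the stylus at (286,381), and orange look-alikes at (275,297) and (365,405).

```bash
cat >h.py <<'E'
import numpy as np,cv2
from scipy.spatial.transform import Rotation as Ro
from workcell import r, read_camera
def ray(c,u,v):
    R,t,K=c["R"],c["t"],c["intrinsics"]
    d=R.T@np.linalg.solve(K,[u,v,1.]); return -R.T@t,d/np.linalg.norm(d)
def onz(c,u,v,z):
    o,d=ray(c,u,v); return o+d*(z-o[2])/d[2]
def tri(c1,p1,c2,p2):
    o1,d1=ray(c1,*p1);o2,d2=ray(c2,*p2)
    A=np.array([d1,-d2]).T; s=np.linalg.lstsq(A,o2-o1,rcond=None)[0]
    a,b=o1+s[0]*d1,o2+s[1]*d2; return (a+b)/2,np.linalg.norm(a-b)
def proj(c,X):
    x=c["intrinsics"]@(c["R"]@np.asarray(X)+c["t"]); return x[:2]/x[2]
def crop(c,u0,v0,w,h,k):
    return cv2.resize(c["frame"][v0:v0+h,u0:u0+w,::-1],None,fx=k,fy=k,interpolation=cv2.INTER_CUBIC)
def world2rows(dp):  # world shift -> tool units
    s=r.get_state(); return Ro.from_quat(s["eef_rot"]).inv().apply(dp)/0.04
E
python3 - <<'E'
from h import *
s=dict(np.load("scene0.npz"));t=dict(np.load("top0.npz"))
a=crop(s,145,170,130,100,6);b=crop(t,295,175,140,92,5)
cv2.imwrite("pics/c1.png",a[:600,:780]);cv2.imwrite("pics/c2.png",b)
k=1/1.4
print("knob",tri(s,(242*k,263*k),t,(578*k,284*k)))
print("mouth",tri(s,(350*k,297*k),t,(452*k,292*k)))
print("sty top z.186",onz(s,501*k,219*k,.186),onz(t,285*k,383*k,.186), tri(s,(501*k,219*k),t,(285*k,383*k)))
print("stamp z.154",onz(s,556*k,237*k,.154),onz(t,212*k,377*k,.154))
E
```

```text
knob (array([ 0.61569759, -0.20523798,  0.16783821]), np.float64(0.0031834319911035447))
mouth (array([ 0.60529596, -0.03137151,  0.09782153]), np.float64(0.0009259051975893781))
sty top z.186 [0.47762451 0.21933728 0.186     ] [0.46683977 0.20925027 0.186     ] (array([0.46615528, 0.21581235, 0.17742777]), np.float64(0.010190714733215362))
stamp z.154 [0.47748692 0.31953297 0.154     ] [0.47052766 0.3201251  0.154     ]
```

View pics/c1.png

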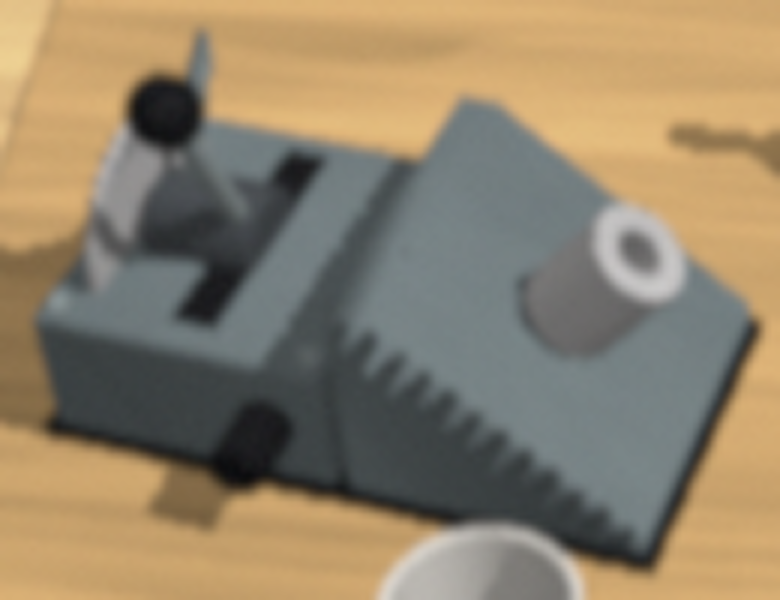

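View pics/c2.png

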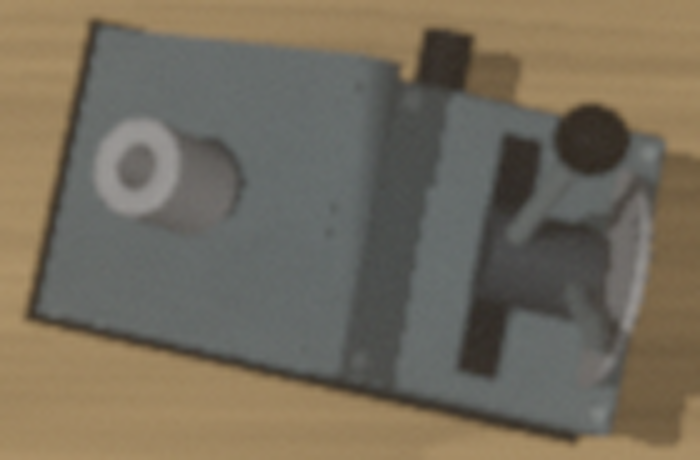

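The scene crop shows the knob at (165,110), the pointer tip at (203,30) and the mouth at (638,253). In the top crop the knob is at (592,138), the mouth at (138,167), the slot centre near (500,255), and the pointer tip near (592,378).

```bash
python3 - <<'E'
from h import *
np.set_printoptions(precision=4,suppress=True)
s=dict(np.load("scene0.npz"));t=dict(np.load("top0.npz"))
S=lambda u,v:(145+u/6,170+v/6); T=lambda u,v:(295+u/5,175+v/5)
print("knob",tri(s,S(165,110),t,T(592,138)))
print("mouth",tri(s,S(638,253),t,T(138,167)))
print("ptip",tri(s,S(203,30),t,T(592,378)))
A=onz(t,*T(30,320),0);B=onz(t,*T(93,20),0); C=onz(t,*T(575,439),0)
print("corners",A,B,C,np.linalg.norm(A-B)); d=B-A
print("yaw from +y edge",np.arctan2(d[1],d[0])); e=A-C; print("yaw from -x side",np.arctan2(-e[0],e[1]),np.linalg.norm(e))
sa,sb=onz(t,*T(522,137),.066),onz(t,*T(480,375),.066);print("slot",sa,sb,np.arctan2((sa-sb)[1],(sa-sb)[0]))
D=onz(s,*S(650,568),0);E_=onz(s,*S(50,425),0);F=onz(s,*S(755,318),0)
print("scene corners",D,E_,F,np.linalg.norm(D-E_),np.linalg.norm(D-F)); print(np.arctan2(-(D-E_)[0],(D-E_)[1]),np.arctan2((D-F)[1],(D-F)[0]))
# rack: white-ish masks not needed; stylus collar/hole check images
cv2.imwrite("pics/c3.png",np.hstack([crop(s,325,145,95,90,4),crop(t,125,225,125,90,4)[:360,:420]]))
E
```

```text
knob (array([ 0.6163, -0.2063,  0.1669]), np.float64(0.003759667063976115))
mouth (array([ 0.6055, -0.0294,  0.0983]), np.float64(0.0035373253482640695))
ptip (array([ 0.5188, -0.2204,  0.1296]), np.float64(0.001321689045409572))
corners [0.5379 0.009  0.    ] [ 0.6841 -0.0193  0.    ] [ 0.4867 -0.2533  0.    ] 0.14883692854398084
yaw from +y edge -0.19123478459623014
yaw from -x side -0.19286873340178404 0.26722482086157123
slot [ 0.6255 -0.2092  0.066 ] [ 0.5177 -0.1898  0.066 ] -0.1783599458695136
scene corners [ 0.6831 -0.0161  0.    ] [ 0.6272 -0.2771 -0.    ] [0.5357 0.011  0.    ] 0.2669386674745469 0.14990972973335068
-0.21087586364465563 -0.18171685040131708
```

View pics/c3.png

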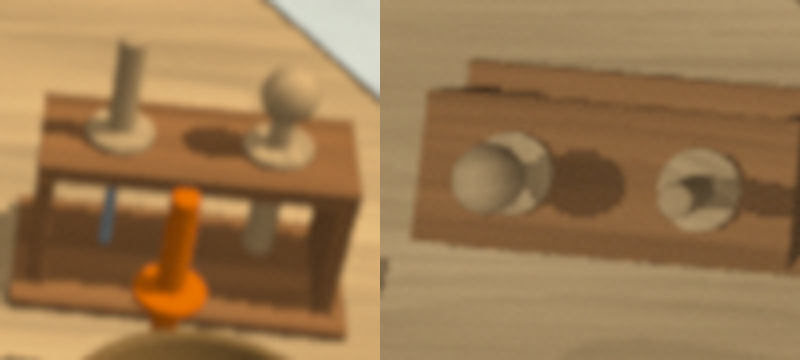

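The rack crops show the stylus in the -y hole, with its handle top at scene (130,42) and collar at (121,130). In the top half its collar is at (700,190). The stamp is at the +y hole, and an orange look-alike stands in front of the rack.

```bash
cat >>h.py <<'E'
YAW=-0.19
DX=np.array([np.cos(YAW),np.sin(YAW),0]);DY=np.array([-np.sin(YAW),np.cos(YAW),0]);Z=np.array([0,0,1.])
BZ=np.sin(np.radians(38))*DY+np.cos(np.radians(38))*Z
def units(pos,x,y):
    s=r.get_state();R0=Ro.from_quat(s["eef_rot"]);x=np.array(x,float);y=np.array(y,float)
    x/=np.linalg.norm(x); y=y-x*(x@y); y/=np.linalg.norm(y); best=None
    for sg in(1,-1):
        v=(R0.inv()*Ro.from_matrix(np.array([x,sg*y,np.cross(x,sg*y)]).T)).as_rotvec(degrees=True)/8
        if best is None or np.linalg.norm(v)<np.linalg.norm(best): best=v
    print("turn",best.round(2),"shift",world2rows(np.array(pos)-s["tool_pos"]).round(2))
E
python3 - <<'E'
from h import *
np.set_printoptions(precision=4,suppress=True)
s=dict(np.load("scene0.npz"));t=dict(np.load("top0.npz"))
print(Ro.from_quat(r.get_state()["eef_rot"]).as_matrix())
S=lambda u,v:(325+u/4,145+v/4);T=lambda u,v:(125+(u-380)/4,225+v/4)
print("collar",onz(s,*S(121,130),.116),onz(t,*T(700,190),.116),"top",onz(s,*S(130,44),.186),onz(t,*T(680,195),.186))
print("stamp collar",onz(s,*S(280,145),.116),onz(t,*T(512,175),.116))
units([.6163,-.2063,.235],-Z,DX)
E
```

```text
[[-0.0006  0.4203 -0.9074]
 [ 0.0019 -0.9074 -0.4203]
 [-1.     -0.002  -0.0003]]
collar [0.4702 0.2216 0.116 ] [0.4632 0.2178 0.116 ] top [0.4759 0.2186 0.186 ] [0.4664 0.2162 0.186 ]
stamp collar [0.4766 0.3211 0.116 ] [0.469  0.3171 0.116 ]
turn [-6.78 -0.01  0.01] shift [ -0.76  -3.2  -11.81]
```

```bash
python3 -m creep '[[0,0,0,-0.8,-0.8,-3,1],[-2,0,0,-0.8,-1.6,-6,1],[-3,0,0,-0.8,-3.2,-9,1],[-5,0,0,-0.8,-3.2,-11.8,1],[-6.8,0,0,-0.8,-3.2,-11.8,1],[-6.8,0,0,-0.8,-3.2,-11.8,1],[-6.8,0,0,-0.8,-3.2,-11.8,1],[-6.8,0,0,-0.8,-3.2,-11.8,1]]' 5 
python3 -c "
from h import *
units([.6163,-.2063,.235],-Z,DX)"
```

```text
time_s: 0.9
tool_pos: [0.5464, -0.2632, 0.2338]
eef_rot: [-0.544, -0.452, 0.544, -0.452]
force: [-0.7, -0.1, 0.2]
grip_width: 0.0942
turn [ 0.04 -0.    0.01] shift [-0.03  1.46 -1.72]
```

```bash
python3 -m creep '[[0,0,0,0,1.46,-1.72,1],[0,0,0,0,1.46,-1.72,1],[0,0,0,0,1.46,-1.72,1],[0,0,0,0,1.46,-1.72,1],[0,0,0,0,1.46,-1.72,1]]'
python3 - <<'E'
from h import *
for i,n in enumerate(("scene","top")):
    c=read_camera(n); np.savez(f"{n}1.npz",**c)
s=dict(np.load("scene1.npz"));t=dict(np.load("top1.npz"))
a=crop(s,140,130,100,110,5);b=crop(t,380,175,60,110,5)
cv2.imwrite("pics/d.png",np.hstack([a,b]))
units([.6163,-.2063,.158],-Z,DX)
E
```

```text
time_s: 1.4
tool_pos: [0.6146, -0.209, 0.2337]
eef_rot: [-0.544, -0.451, 0.545, -0.45]
force: [-0.8, -0.6, -0.8]
grip_width: 0.0938
turn [0. 0. 0.] shift [ 1.9   0.03 -0.09]
```

View pics/d.png

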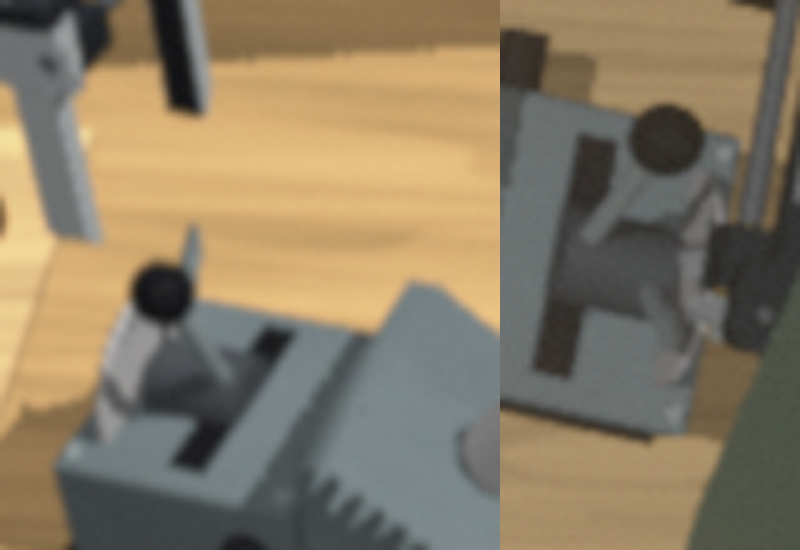

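The knob at scene (162,290) is unchanged. The fingers sit above it at (80,240) and (190,110). I'll check that against a projection of the tool pose.

```bash
python3 - <<'E'
from h import *
np.set_printoptions(precision=1,suppress=True)
s=dict(np.load("scene1.npz"));t=dict(np.load("top1.npz"))
p=r.get_state()["tool_pos"];print(p*1000)
for o in(.0535,-.0535):
    q=p+DX*o; print("scene",(proj(s,q)-[140,130])*5,"top",(proj(t,q)-[380,175])*5+[500,0])
k=np.array([.6163,-.2063,.167]);print((proj(s,k)-[140,130])*5,(proj(t,k)-[380,175])*5+[500,0])
E
```

```text
[ 614.5 -209.5  234.1]
scene [ 68.9 239.8] top [753.4  -9.4]
scene [182.6 101.4] top [702.6 268.3]
[158.4 290.6] [662.1 138.5]
```

```bash
python3 -m creep '[[0,0,0,1,0,-0.1,1],[0,0,0,1.9,0,-0.1,1],[0,0,0,1.9,0,-0.1,1],[0,0,0,1.9,0,-0.1,-0.5],[0,0,0,1.9,0,-0.1,-0.5],[0,0,0,1.9,0,-0.1,-0.5],[0,0,0,1.9,0,-0.1,-0.5],[0,0,0,1.9,0,-0.1,-0.5]]' 5
python3 -m creep '[[0,0,0,0,0,0,-0.5],[0,0,0,0,0,0,-0.5],[0,0,0,0,0,0,-0.5]]' 5
```

```text
time_s: 2.3
tool_pos: [0.6169, -0.2046, 0.1595]
eef_rot: [0.545, 0.45, -0.544, 0.452]
force: [0.1, 0.3, 0.4]
grip_width: 0.0577
time_s: 2.6
tool_pos: [0.6163, -0.2043, 0.1581]
eef_rot: [-0.545, -0.451, 0.545, -0.451]
force: [-0.3, 0.5, 0.4]
grip_width: 0.0329
```

```bash
python3 -m creep '[[0,0,0,0,0,0,-0.5],[0,0,0,0,0,0,-0.5]]' 5
python3 -m creep '[[0,0,0,-0.18,-0.58,0,-0.5],[0,0,0,-0.24,-1.12,0,-0.5],[0,0,0,-0.18,-1.67,0,-0.5],[0,0,0,0.03,-2.32,0,-0.5],[0,0,0,0.39,-2.87,0,-0.5],[0,0,0,0.39,-2.87,0,-0.5],[0,0,0,0.39,-2.87,0,-0.5],[0,0,0,0.39,-2.87,0,-0.5]]' 5
python3 - <<'E'
from h import *
for i,n in enumerate(("scene","top")):
    c=read_camera(n); np.savez(f"{n}2.npz",**c)
s=dict(np.load("scene2.npz"));t=dict(np.load("top2.npz"))
cv2.imwrite("pics/e.png",np.hstack([crop(s,140,130,100,110,5),crop(t,380,175,60,110,5)]))
E
```

```text
time_s: 2.8
tool_pos: [0.6164, -0.2043, 0.1582]
eef_rot: [0.545, 0.451, -0.545, 0.451]
force: [0.6, -1.0, 0.0]
grip_width: 0.0297
time_s: 3.6
tool_pos: [0.5017, -0.1823, 0.1429]
eef_rot: [-0.543, -0.453, 0.546, -0.449]
force: [-7.8, 2.4, 4.7]
grip_width: 0.0296
```

```bash
python3 -m creep '[[0,0,0,0,0,0,-0.5],[0,0,0,0,0,0,-0.5],[0,0,0,0,0,0,0.3],[0,0,0,0,0,0,0.3],[0,0,0,0,0,0,0.3],[0,0,0,0,0,0,0.3],[0,0,0,-1.5,0,0,0.3],[0,0,0,-3,0,0,0.3]]'
python3 -m creep '[[0,0,0,0,-1,-1,1],[0,0,0,-1,-1,-2.5,1],[0,0,0,-1,-1,-4,1],[0,0,0,-1,-1,-4,1]]'
python3 - <<'E'
from h import *
for i,n in enumerate(("scene","top")):
    c=read_camera(n); np.savez(f"{n}2.npz",**c)
s=dict(np.load("scene2.npz"));t=dict(np.load("top2.npz"))
cv2.imwrite("pics/e.png",np.hstack([crop(s,140,150,80,90,6),crop(t,375,185,53,90,6)]))
print(r.get_state()["force"])
E
```

```text
time_s: 4.5
tool_pos: [0.5023, -0.1823, 0.2418]
eef_rot: [-0.544, -0.453, 0.545, -0.449]
force: [1.1, -0.8, -0.1]
grip_width: 0.0611
time_s: 4.9
tool_pos: [0.4946, -0.016, 0.2843]
eef_rot: [0.545, 0.451, -0.543, 0.452]
force: [1.0, -0.2, -0.7]
grip_width: 0.0899
[-0.1957673   0.30128501 -0.33987932]
```

View pics/e.png

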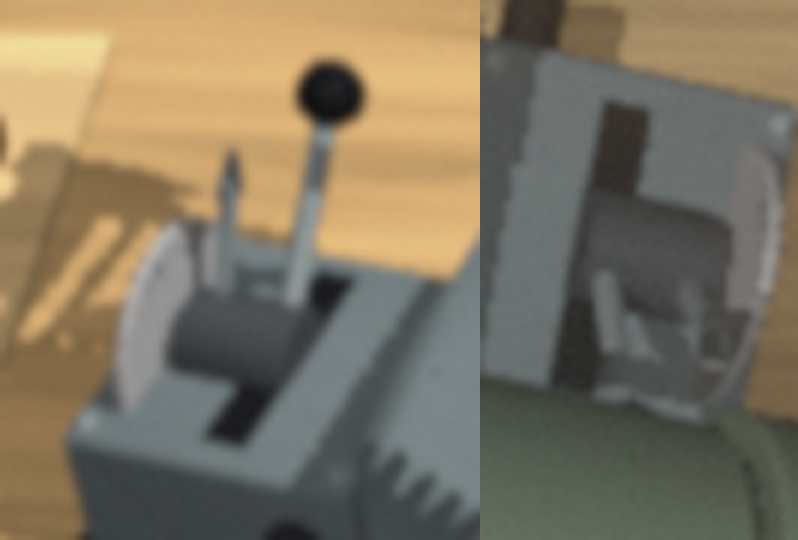

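The scene crop shows the lever now leaning back parallel to the pointer, with the knob at (330,93) and the pointer tip at (233,152). I'll solve both angles from their known radii.

```bash
python3 - <<'E'
from h import *
np.set_printoptions(precision=1,suppress=True)
s=dict(np.load("scene2.npz"));H=np.array([.5739,-.1988,.068])
S=lambda u,v:np.array((140+u/6,150+v/6))
for th in np.arange(-.8,-.5,.05):
    f=lambda h,L:(proj(s,h+L*(np.sin(th)*DX+np.cos(th)*Z))-[140,150])*6
    print(round(th,2),"knob",f(H,.11),"ptip",f(H-.029*DY,.082))
t0=dict(np.load("top0.npz"));s0=dict(np.load("scene0.npz"))
# initial top-view check of pointer tip (592,378) in c2
for th in np.arange(-.8,-.5,.05):
    q=H-.029*DY+.082*(np.sin(th)*DX+np.cos(th)*Z); print(round(th,2),(proj(t0,q)-[295,175])*5)
E
```

```text
-0.8 knob [328.7  94.2] ptip [251.  147.6]
-0.75 knob [323.7  92.1] ptip [246.9 146.2]
-0.7 knob [318.5  90.5] ptip [242.8 145.3]
-0.65 knob [313.1  89.7] ptip [238.5 144.8]
-0.6 knob [307.6  89.4] ptip [234.2 144.8]
-0.55 knob [301.9  89.9] ptip [229.7 145.4]
-0.5 knob [296.1  91. ] ptip [225.2 146.4]
-0.8 [580.5 396.8]
-0.75 [583.9 390.2]
-0.7 [587.3 383.3]
-0.65 [590.7 375.9]
-0.6 [594.  368.2]
-0.55 [597.2 360.2]
-0.5 [600.3 351.9]
```

The pointer tip hasn't moved since the first picture. The single-view angles are ambiguous because the viewing rays run nearly along the swing plane. I'll move the arm over the rack to clear both views, then measure again.

```bash
python3 -c "
from h import *
units([.468,.219,.235],-Z,DX)"
```

```text
turn [ 0.06 -0.01 -0.02] shift [ 1.23 -1.73 -5.63]
```

```bash
python3 -m creep '[[0,0,0,0,-1.7,-2,1],[0,0,0,0,-1.7,-4,1],[0,0,0,0.6,-1.7,-5.6,1],[0,0,0,1.2,-1.7,-5.6,1],[0,0,0,1.2,-1.7,-5.6,1],[0,0,0,1.2,-1.7,-5.6,1]]'
python3 - <<'E'
from h import *
for i,n in enumerate(("scene","top")):
    c=read_camera(n); np.savez(f"{n}3.npz",**c)
s=dict(np.load("scene3.npz"));t=dict(np.load("top3.npz"))
cv2.imwrite("pics/f.png",np.vstack([np.hstack([crop(s,150,155,60,60,6),crop(t,375,185,60,60,6)]),cv2.resize(np.hstack([crop(s,330,80,110,100,3),crop(t,125,180,130,100,3)]),(720,240*300//240))[:240]]))
E
```

```text
time_s: 5.6
tool_pos: [0.4667, 0.2176, 0.231]
eef_rot: [-0.542, -0.454, 0.545, -0.451]
force: [-0.1, -0.2, -0.2]
grip_width: 0.0938
```

View pics/f.png

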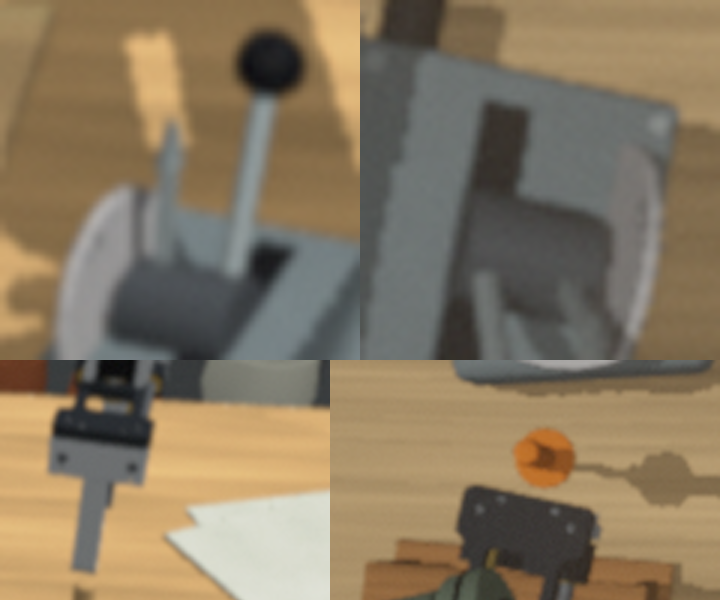

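Crop f, scene half: knob at (270,63), lever rod (262,100)–(240,270), pointer (173,125)–(165,255). My top crop cut the tips off, so I need a lower one.

```bash
python3 - <<'E'
from h import *
t=dict(np.load("top3.npz"));s=dict(np.load("scene3.npz"))
cv2.imwrite("pics/g.png",cv2.convertScaleAbs(np.hstack([crop(t,385,205,48,70,8),crop(s,155,158,48,70,8)]),alpha=1.5))
E
```

```text
(no output)
```

View pics/g.png

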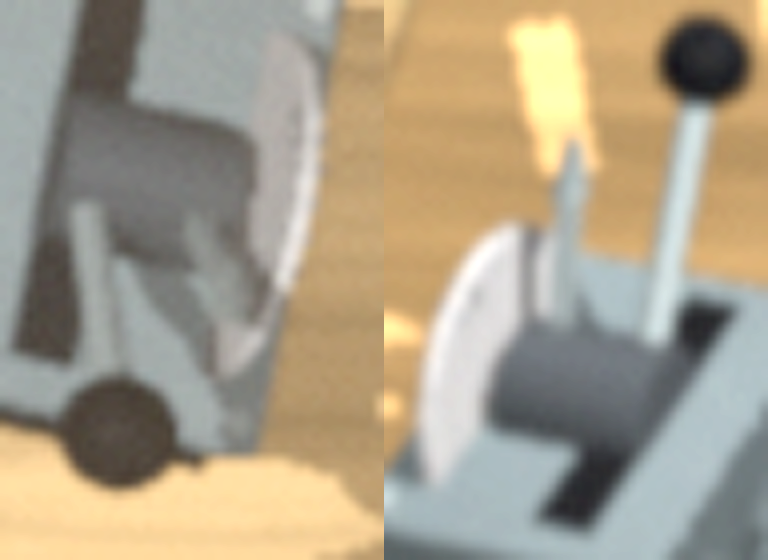

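In crop g's top half the knob is at (119,432). The pointer ends near (242,322), and the pale patch at (235,350) that I first took for its tip is the disc. In the scene half the pointer tip is at (573,138) and the knob at (704,60).

```bash
python3 - <<'E'
from h import *
np.set_printoptions(precision=4,suppress=True)
s=dict(np.load("scene3.npz"));t=dict(np.load("top3.npz"))
T=lambda u,v:(385+u/8,205+v/8);S=lambda u,v:(155+(u-384)/8,158+v/8)
H=np.array([.5739,-.1988,.068])
def show(n,p,e):
    d=p-H;print(n,p,round(e,4),"x' y' z",d@DX,d@DY,d[2],"ang",np.arctan2(d@DX,d[2]),"r",np.hypot(d@DX,d[2]))
show("knob",*tri(s,S(704,60),t,T(119,432)))
for q in((242,322),(245,310),(238,335)): show("ptip",*tri(s,S(573,138),t,T(*q)))
s0=dict(np.load("scene0.npz"));t0=dict(np.load("top0.npz"))
show("knob0",*tri(s0,(145+165/6,170+110/6),t0,(295+592/5,175+138/5)))
# rod directions: intersection of the two viewing planes
def direc(a,b,c,d):
    n1=np.cross(ray(s,*a)[1],ray(s,*b)[1]);n2=np.cross(ray(t,*c)[1],ray(t,*d)[1]);v=np.cross(n1,n2);v/=np.linalg.norm(v)*np.sign(v[2]);return v@DX,v@DY,v[2],np.arctan2(v@DX,v[2])
print("rod",direc(S(657,335),S(704,60),T(90,205),T(119,432)))
print("ptr",direc(S(568,315),S(573,138),T(200,215),T(242,322)))
E
```

```text
knob [ 0.5013 -0.1835  0.1493] 0.0036 x' y' z -0.07417646157397517 0.0013642629612777091 0.08131977826600378 ang -0.7394915998533658 r 0.1100684050437156
ptip [ 0.5299 -0.2191  0.1379] 0.0034 x' y' z -0.03937287582419868 -0.02827270955272224 0.06992042944345928 ang -0.5128525355491511 r 0.08024393936133455
ptip [ 0.533  -0.2185  0.1405] 0.0045 x' y' z -0.036469372972988114 -0.027085633971835246 0.07245783280074558 ang -0.466298941338577 r 0.08111814038317026
ptip [ 0.5266 -0.2197  0.1351] 0.002 x' y' z -0.04254691724839772 -0.029470822286239033 0.06714408046144615 ang -0.5648067498825371 r 0.07948941884524731
knob0 [ 0.6163 -0.2063  0.1669] 0.0038 x' y' z 0.043049199285048544 0.0005968679894963902 0.09892322440270618 ang 0.4104597243248862 r 0.10788437275765192
rod (np.float64(0.8878780893738297), np.float64(0.37020242393983505), np.float64(0.27317149140960534), np.float64(1.2723197906899681))
ptr (np.float64(-0.700990343097593), np.float64(-0.1965068068014473), np.float64(0.6855637196968765), np.float64(-0.796523576631269))
```

Taking the true tip, the y' separation is 29.6 mm against 29 given. The pointer is at about -0.51 and the lever at about -0.74, so the lever went too far. I'll go back and move it to -0.51.

```bash
python3 -c "
from h import *
units([.5023,-.1823,.235],-Z,DX)"
```

```text
turn [0.03 0.01 0.01] shift [-0.02  2.66  9.59]
```

```bash
python3 -m creep '[[0,0,0,-0.3,0.8,3,0.3],[0,0,0,-0.3,1.8,6,0.3],[0,0,0,0,2.66,9.6,0.3],[0,0,0,0,2.66,9.6,0.3],[0,0,0,0,2.66,9.6,0.3],[0,0,0,0,2.66,9.6,0.3],[0,0,0,0,2.66,9.6,0.3],[0,0,0,0,2.66,9.6,0.3]]'
python3 -m creep '[[0,0,0,0,0,0,0.3],[0,0,0,0,0,0,0.3]]'
python3 -c "
from h import *
units([.5023,-.1823,.143],-Z,DX)"
```

```text
time_s: 6.5
tool_pos: [0.5011, -0.1875, 0.236]
eef_rot: [0.546, 0.449, -0.545, 0.451]
force: [1.7, -0.4, -0.3]
grip_width: 0.0608
time_s: 6.7
tool_pos: [0.5012, -0.1856, 0.2353]
eef_rot: [0.546, 0.449, -0.546, 0.45]
force: [0.1, 0.4, 0.1]
grip_width: 0.061
turn [-0.02  0.   -0.01] shift [ 2.31  0.01 -0.09]
```

```bash
python3 -m creep '[[0,0,0,1.2,0,-0.1,0.3],[0,0,0,2.3,0,-0.1,0.3],[0,0,0,2.3,0,-0.1,0.3],[0,0,0,2.3,0,-0.1,-0.5],[0,0,0,2.3,0,-0.1,-0.5],[0,0,0,2.3,0,-0.1,-0.5],[0,0,0,2.3,0,-0.1,-0.5],[0,0,0,2.3,0,-0.1,-0.5]]' 5
python3 -m creep '[[0,0,0,0,0,0,-0.5],[0,0,0,-0.2,0.25,0,-0.5],[0,0,0,-0.36,0.5,0,-0.5],[0,0,0,-0.36,0.5,0,-0.5],[0,0,0,-0.36,0.5,0,-0.5],[0,0,0,-0.36,0.5,0,-0.5]]' 5
python3 -m creep '[[0,0,0,0,0,0,0.3],[0,0,0,0,0,0,0.3],[0,0,0,0,0,0,0.3],[0,0,0,0,0,0,0.3],[0,0,0,-1.2,0,0,0.3],[0,0,0,-2.2,0,0,0.3],[0,0,0,-2.2,0,-2,0.3],[0,0,0,-2.2,-1,-4,0.3]]'
python3 -c "
from h import *
units([.468,.219,.235],-Z,DX)"
```

```text
time_s: 7.5
tool_pos: [0.5021, -0.1789, 0.1441]
eef_rot: [-0.544, -0.451, 0.545, -0.451]
force: [-5.2, -0.0, 6.5]
grip_width: 0.0293
time_s: 8.1
tool_pos: [0.5229, -0.1829, 0.1588]
eef_rot: [0.545, 0.45, -0.544, 0.452]
force: [-3.7, 1.2, 7.5]
grip_width: 0.029
time_s: 8.9
tool_pos: [0.526, -0.0844, 0.2471]
eef_rot: [0.547, 0.449, -0.544, 0.452]
force: [0.5, 0.7, -0.6]
grip_width: 0.0611
turn [-0.01  0.   -0.04] shift [ 0.29 -2.86 -7.17]
```

```bash
python3 -m creep '[[0,0,0,0,-1.5,-3,0.3],[0,0,0,0,-2.8,-6,0.3],[0,0,0,0.2,-2.8,-6.8,0.3],[0,0,0,0.2,-2.8,-6.8,0.3],[0,0,0,0.2,-2.8,-6.8,0.3],[0,0,0,0.2,-2.8,-6.8,0.3],[0,0,0,0.2,-2.8,-6.8,0.3]]'
python3 - <<'E'
from h import *
for i,n in enumerate(("scene","top")):
    c=read_camera(n); np.savez(f"{n}4.npz",**c)
t=dict(np.load("top4.npz"));s=dict(np.load("scene4.npz"))
L=cv2.convertScaleAbs(np.hstack([crop(t,385,205,48,70,8),crop(s,155,158,48,70,8)]),alpha=1.5)
cv2.imwrite("pics/i.png",L)
units([.468,.219,.235],-Z,DX)
E
```

```text
time_s: 9.6
tool_pos: [0.4625, 0.2088, 0.2366]
eef_rot: [0.543, 0.454, -0.543, 0.452]
force: [0.1, -0.3, 0.8]
grip_width: 0.0612
turn [0.04 0.01 0.  ] shift [ 0.04  0.04 -0.37]
```

View pics/i.png

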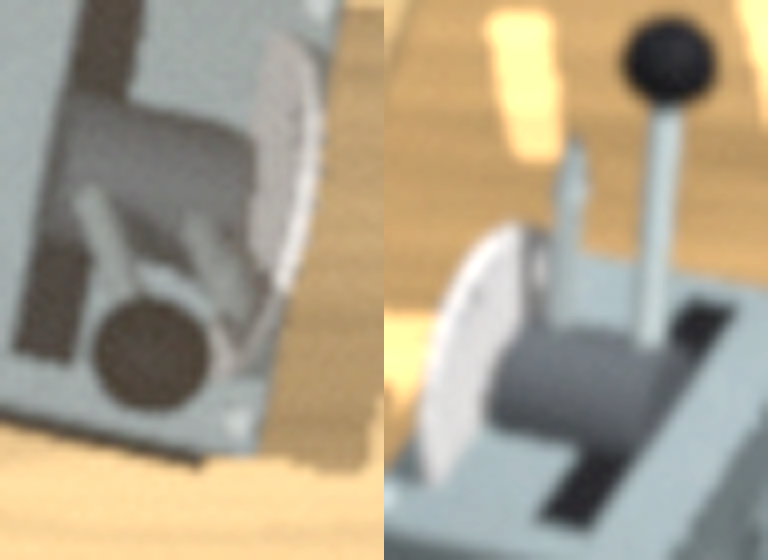

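The top half shows the knob at (152,353) with the rod nearly parallel to the pointer; the scene half shows the knob at (669,60) and the pointer tip at (574,138). I'll compare the slopes and triangulate.

```bash
python3 - <<'E'
from h import *
np.set_printoptions(precision=4,suppress=True)
s=dict(np.load("scene4.npz"));t=dict(np.load("top4.npz"))
T=lambda u,v:(385+u/8,205+v/8);S=lambda u,v:(155+(u-384)/8,158+v/8)
H=np.array([.5739,-.1988,.068])
p,e=tri(s,S(669,60),t,T(152,353));d=p-H;print("knob",p,e,np.arctan2(d@DX,d[2]),d@DY,np.hypot(d@DX,d[2]))
for th in(-.4,-.45,-.5,-.55,-.6):
    v=np.sin(th)*DX+np.cos(th)*Z; o=[]
    for h,a,b in((H,.04,.11),(H-.029*DY,.035,.08)):
        for c in(s,t):
            q=proj(c,h+b*v)-proj(c,h+a*v); o.append(round(q[0]/abs(q[1]),3))
    f=lambda c,x:(proj(c,x)); tip=H-.028*DY+.082*v
    print(th,"lever s,t",o[:2],"ptr s,t",o[2:],"tip g-px top",(proj(t,tip)-[385,205])*8,"scene",(proj(s,tip)-[155,158])*8+[384,0])
E
```

```text
knob [ 0.5219 -0.1876  0.1639] 0.003595306736346322 -0.506476430323558 0.0011288322720494931 0.10967092462690384
-0.4 lever s,t [np.float64(0.044), np.float64(0.53)] ptr s,t [np.float64(0.035), np.float64(0.6)] tip g-px top [246.3992 294.4858] scene [554.8379 136.4279]
-0.45 lever s,t [np.float64(0.067), np.float64(0.434)] ptr s,t [np.float64(0.06), np.float64(0.496)] tip g-px top [241.658  308.5834] scene [561.0656 133.7427]
-0.5 lever s,t [np.float64(0.089), np.float64(0.358)] ptr s,t [np.float64(0.083), np.float64(0.414)] tip g-px top [236.7612 322.2893] scene [567.2099 131.7226]
-0.55 lever s,t [np.float64(0.111), np.float64(0.295)] ptr s,t [np.float64(0.106), np.float64(0.345)] tip g-px top [231.7249 335.5624] scene [573.2557 130.3657]
-0.6 lever s,t [np.float64(0.132), np.float64(0.242)] ptr s,t [np.float64(0.129), np.float64(0.288)] tip g-px top [226.5656 348.364 ] scene [579.1882 129.6683]
```

Lever and pointer agree: slopes in the top view give -0.49 and -0.50, triangulation -0.51 and -0.51, and the scene slopes differ by 0.04. That is in line, so I'll take the stylus next.

```bash
python3 -m creep '[[0,0,0,0,0,-0.3,0.3],[0,0,0,0,0,-0.3,0.3],[0,0,0,0,0,-0.3,0.3],[0,0,0,0,0,-0.3,0.3]]'
python3 -c "
from h import *
units([.468,.2185,.141],-Z,DX)"
```

```text
time_s: 10.1
tool_pos: [0.4669, 0.215, 0.237]
eef_rot: [-0.545, -0.451, 0.545, -0.451]
force: [0.1, 0.8, 0.7]
grip_width: 0.0611
turn [0.01 0.   0.  ] shift [ 2.4   0.01 -0.09]
```

```bash
python3 -m creep '[[0,0,0,1,0,-0.1,0.3],[0,0,0,2,0,-0.1,0.3],[0,0,0,2.4,0,-0.1,0.3],[0,0,0,2.4,0,-0.1,0.3],[0,0,0,2.4,0,-0.1,-0.3],[0,0,0,2.4,0,-0.1,-1],[0,0,0,2.4,0,-0.1,-1],[0,0,0,2.4,0,-0.1,-1]]' 30
python3 -m creep '[[0,0,0,0,0,0,-1],[0,0,0,0,0,0,-1],[0,0,0,0,0,0,-1],[0,0,0,0,0,0,-1]]' 30
python3 - <<'E'
from h import *
print(r.get_state()["tool_pos"])
E
```

```text
time_s: 10.9
tool_pos: [0.4682, 0.2201, 0.1423]
eef_rot: [0.545, 0.451, -0.544, 0.451]
force: [0.6, -0.1, 1.0]
grip_width: 0.0324
time_s: 11.3
tool_pos: [0.4673, 0.22, 0.1414]
eef_rot: [0.545, 0.451, -0.545, 0.451]
force: [-1.5, -0.0, 3.2]
grip_width: 0.0175
[0.46732434 0.21998358 0.14139796]
```

```bash
python3 -m creep '[[0,0,0,-0.5,0,0,-1],[0,0,0,-1.2,0,0,-1],[0,0,0,-2,0,0,-1],[0,0,0,-3,0,0,-1],[0,0,0,-4,0,0,-1],[0,0,0,-4.2,0,0,-1],[0,0,0,-4.2,0,0,-1],[0,0,0,-4.2,0,0,-1]]' 30
python3 -c "
from h import *
print(r.get_state()['grip_width'])
m=np.array([.6055,-.0294,.0983])
units(m+BZ*(.05+.121),-BZ,DX)"
```

```text
time_s: 12.1
tool_pos: [0.4663, 0.2195, 0.3068]
eef_rot: [-0.544, -0.451, 0.546, -0.451]
force: [0.3, -0.5, -0.6]
grip_width: 0.0174
0.017376772024464443
turn [ 0.02 -4.74  0.02] shift [1.83 4.59 2.83]
```

```bash
python3 -m creep '[[0,0,0,0,1,0.5,-1],[0,0,0,0,2,1,-1],[0,-1,0,0,3,2,-1],[0,-2,0,0,4,2.8,-1],[0,-3,0,0,4.6,2.8,-1],[0,-4,0,0,4.6,2.8,-1],[0,-4.74,0,0.5,4.6,2.8,-1],[0,-4.74,0,1,4.6,2.8,-1]]' 30
python3 -m creep '[[0,0,0,0,0,0,-1],[0,0,0,0,0,0,-1],[0,0,0,0,0,0,-1]]' 30
python3 -c "
from h import *
m=np.array([.6055,-.0294,.0983])
units(m+BZ*(.03+.121),-BZ,DX)"
```

```text
time_s: 12.9
tool_pos: [0.6254, 0.0777, 0.2614]
eef_rot: [-0.333, -0.283, 0.693, -0.573]
force: [-0.6, 0.5, -0.8]
grip_width: 0.0175
time_s: 13.2
tool_pos: [0.6277, 0.0744, 0.2712]
eef_rot: [-0.34, -0.279, 0.692, -0.573]
force: [0.1, -0.4, -0.4]
grip_width: 0.0173
turn [-0.01 -0.02 -0.02] shift [ 1.27 -0.06 -0.57]
```

```bash
python3 -m creep '[[0,0,0,0.4,0,-0.57,-1],[0,0,0,1,0,-0.57,-1],[0,0,0,1.27,-0.06,-0.57,-1],[0,0,0,1.27,-0.06,-0.57,-1],[0,0,0,1.27,-0.06,-0.57,-1]]' 30
python3 - <<'E'
from h import *
for i,n in enumerate(("scene","top")):
    c=read_camera(n); np.savez(f"{n}5.npz",**c)
t=dict(np.load("top5.npz"));s=dict(np.load("scene5.npz"))
cv2.imwrite("pics/j.png",np.hstack([crop(s,205,165,65,80,6),crop(t,295,175,65,80,6)]))
x=r.get_state();R=Ro.from_quat(x["eef_rot"]).as_matrix();tip=x["tool_pos"]+R[:,0]*.121
print(tip,(proj(s,tip)-[205,165])*6,(proj(t,tip)-[295,175])*6+[390,0])
m=np.array([.6055,-.0294,.0983]);print((proj(s,m)-[205,165])*6,(proj(t,m)-[295,175])*6+[390,0])
units(m+BZ*(.03+.121),-BZ,DX)
E
```

```text
time_s: 13.7
tool_pos: [0.623, 0.0626, 0.2169]
eef_rot: [-0.34, -0.279, 0.692, -0.573]
force: [0.6, -0.3, -0.4]
grip_width: 0.0178
[ 0.60985803 -0.00976553  0.12146918] [319.99021982 248.7749456 ] [502.78763718 182.75938875]
[273.65708707 282.48913017] [550.62416035 200.72882326]
turn [-0.   -0.02 -0.03] shift [ 0.02 -0.    0.03]
```

View pics/j.png

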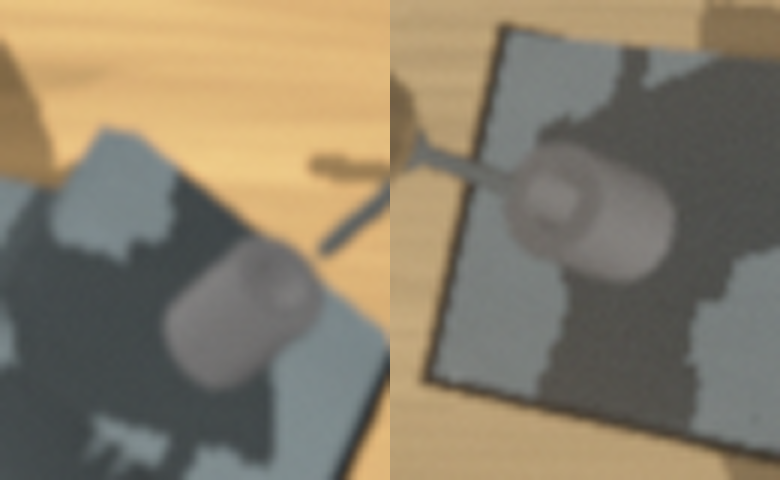

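The tip is at scene (325,250) and top (505,185), within a pixel of the prediction. It points at the mouth at (281,285) and (553,200), so I'll insert.

```bash
python3 -m creep '[[0,0,0,0.4,0,0,-1],[0,0,0,0.8,0,0,-1],[0,0,0,1.2,0,0,-1],[0,0,0,1.45,0,0,-1],[0,0,0,1.45,0,0,-1],[0,0,0,1.45,0,0,-1]]' 30
python3 -m creep '[[0,0,0,0.1,0,0,-1],[0,0,0,0.2,0,0,-1],[0,0,0,0.2,0,0,-1]]' 30
python3 -c "
from h import *
x=r.get_state();m=np.array([.6055,-.0294,.0983]);R=Ro.from_quat(x['eef_rot']).as_matrix();tip=x['tool_pos']+R[:,0]*.121
print('depth,dx,dside',(m-tip)@BZ,(tip-m)@DX,(tip-m)@np.cross(BZ,DX),'axial F',x['force']@BZ,x['force'])"
```

```text
time_s: 14.4
tool_pos: [0.6151, 0.0281, 0.1693]
eef_rot: [-0.338, -0.28, 0.693, -0.572]
force: [-0.8, 1.5, 2.2]
grip_width: 0.0172
time_s: 14.7
tool_pos: [0.6156, 0.0251, 0.1659]
eef_rot: [-0.34, -0.28, 0.691, -0.573]
force: [-3.1, 9.1, 10.7]
grip_width: 0.0174
depth,dx,dside 0.033565958085420934 6.376839548837072e-05 0.0025029268491468526 axial F 13.636836877001478 [-3.07853231  9.1387525  10.74815363]
```

```bash
for i in 1; do python3 -m creep '[[0,0,0,0,-0.05,0,-1],[0,0,0,0,-0.05,0,-1],[0,0,0,0,-0.05,0,-1]]' 30; done
cat >>h.py <<'E'
def rep():
    x=r.get_state();m=np.array([.6055,-.0294,.0983]);R=Ro.from_quat(x['eef_rot']).as_matrix();tip=x['tool_pos']+R[:,0]*.121;f=x['force']
    print('depth,dx,dside',np.round([(m-tip)@BZ,(tip-m)@DX,(tip-m)@np.cross(BZ,DX)],4),'F ax,dx,side',np.round([f@BZ,f@DX,f@np.cross(BZ,DX)],1),x['moment'].round(2))
E
python3 -c "
from h import *
rep()"
python3 -m creep '[[0,0,0,0.06,0,0,-1],[0,0,0,0.06,0,0,-1],[0,0,0,0.06,0,0,-1]]' 30
python3 -c "
from h import *
rep()"
```

```text
time_s: 15.0
tool_pos: [0.6147, 0.0253, 0.166]
eef_rot: [-0.34, -0.279, 0.69, -0.574]
force: [-0.7, 7.9, 8.5]
grip_width: 0.0176
depth,dx,dside [ 0.0335 -0.0005  0.0025] F ax,dx,side [11.4 -2.2  0.8] [ 0.39  0.38 -0.42]
time_s: 15.3
tool_pos: [0.6149, 0.025, 0.1659]
eef_rot: [-0.341, -0.279, 0.69, -0.574]
force: [-1.7, 11.5, 13.8]
grip_width: 0.0175
depth,dx,dside [ 0.0337 -0.      0.0025] F ax,dx,side [17.6 -3.9  0.1] [ 0.41  0.83 -0.78]
```

The tip is hard against a stop, but about 7 mm shallower than my estimate. I'll measure force against depth on the way out to tell whether the button spring is under it.

```bash
R='from h import *
rep()'
python3 -m creep '[[0,0,0,-0.1,0,0,-1],[0,0,0,-0.1,0,0,-1],[0,0,0,-0.1,0,0,-1]]' 30 >/dev/null; python3 -c "$R"
python3 -m creep '[[0,0,0,-0.04,0,0,-1],[0,0,0,-0.04,0,0,-1],[0,0,0,-0.04,0,0,-1]]' 30 >/dev/null; python3 -c "$R"
python3 -m creep '[[0,0,0,-0.04,0,0,-1],[0,0,0,-0.04,0,0,-1],[0,0,0,-0.04,0,0,-1]]' 30 >/dev/null; python3 -c "$R"
python3 -m creep '[[0,0,0,-0.04,0,0,-1],[0,0,0,-0.04,0,0,-1],[0,0,0,-0.04,0,0,-1]]' 30 >/dev/null; python3 -c "$R"
python3 -m creep '[[0,0,0,-0.04,0,0,-1],[0,0,0,-0.04,0,0,-1],[0,0,0,-0.04,0,0,-1]]' 30 >/dev/null; python3 -c "$R"
python3 -m creep '[[0,0,0,-0.06,0,0,-1],[0,0,0,-0.06,0,0,-1],[0,0,0,-0.06,0,0,-1]]' 30 >/dev/null; python3 -c "$R"
```

```text
depth,dx,dside [ 0.0335 -0.0008  0.0025] F ax,dx,side [10.9 -0.5 -0.3] [ 0.29  0.16 -0.24]
depth,dx,dside [ 0.0333 -0.0011  0.0024] F ax,dx,side [7.8 0.2 0.4] [ 0.24 -0.3   0.14]
depth,dx,dside [ 0.0326 -0.0016  0.0024] F ax,dx,side [ 3.1  3.8 -0.2] [ 0.24 -0.82  0.52]
depth,dx,dside [ 0.0311 -0.0026  0.0024] F ax,dx,side [2.7 2.7 0.3] [ 0.23 -0.75  0.47]
depth,dx,dside [ 0.0296 -0.0031  0.0024] F ax,dx,side [2.7 0.7 0.4] [ 0.15 -0.56  0.3 ]
depth,dx,dside [ 0.0275 -0.0037  0.0024] F ax,dx,side [1.3 0.7 0.6] [ 0.33 -0.2  -0.01]
```

Force falls from 10.9 to 3.1 N in the first millimetre, then to 1.3 N over the next 5 mm. That matches the button spring with its stop at 6 mm, so the button was fully in. I'll back out and return the stylus.

```bash
python3 -m creep '[[0,0,0,-0.5,0,0,-1],[0,0,0,-1,0,0,-1],[0,0,0,-1.5,0,0,-1],[0,0,0,-2.2,0,0,-1],[0,0,0,-3,0,0,-1],[0,0,0,-3,0,0,-1],[0,0,0,-3,0,0,-1]]' 30
python3 -c "
from h import *
rep();units([.4665,.2195,.307],-Z,DX)"
```

```text
time_s: 17.8
tool_pos: [0.6274, 0.1021, 0.265]
eef_rot: [-0.338, -0.28, 0.692, -0.573]
force: [-1.2, -0.0, -0.4]
grip_width: 0.0175
depth,dx,dside [-0.0924 -0.0033  0.0025] F ax,dx,side [-0.4 -1.2  0. ] [ 0.31 -0.09 -0.01]
turn [0.02 4.74 0.  ] shift [-2.14 -4.5  -1.04]
```

```bash
python3 -m creep '[[0,0.5,0,-0.8,-0.8,-0.4,-1],[0,1.2,0,-1.6,-1.6,-0.7,-1],[0,2.2,0,-2.14,-2.6,-1,-1],[0,3.2,0,-2.14,-3.6,-1,-1],[0,4.2,0,-2.14,-4.5,-1,-1],[0,4.74,0,-2.14,-4.5,-1,-1],[0,4.74,0,-2.14,-4.5,-1,-1],[0,4.74,0,-2.14,-4.5,-1,-1]]' 30
python3 -m creep '[[0,0,0,0,0,0,-1],[0,0,0,0,0,0,-1],[0,0,0,0,0,0,-1]]' 30
python3 -c "
from h import *
units([.4673,.2200,.255],-Z,DX)
print(Ro.from_quat(r.get_state()['eef_rot']).as_matrix()[:,0])"
```

```text
time_s: 18.6
tool_pos: [0.4662, 0.2171, 0.3073]
eef_rot: [-0.544, -0.45, 0.546, -0.45]
force: [-0.5, -0.2, -1.1]
grip_width: 0.0176
time_s: 18.9
tool_pos: [0.4671, 0.2189, 0.308]
eef_rot: [-0.544, -0.451, 0.545, -0.451]
force: [-0.5, 0.1, -1.7]
grip_width: 0.0178
turn [0.02 0.01 0.01] shift [ 1.32  0.   -0.03]
[-1.35630978e-03 -6.97052962e-04 -9.99998837e-01]
```

```bash
python3 -m creep '[[0,0,0,0.6,0,0,-1],[0,0,0,1.3,0,0,-1],[0,0,0,2,0,0,-1],[0,0,0,2.4,0,0,-1],[0,0,0,2.4,0,0,-1]]' 30
python3 -m creep '[[0,0,0,0.3,0,0,-1],[0,0,0,0.7,0,0,-1],[0,0,0,1.1,0,0,-1],[0,0,0,1.4,0,0,-1],[0,0,0,1.4,0,0,-1],[0,0,0,1.4,0,0,-1]]' 30
python3 -c "
from h import *
units([.4673,.2200,.1414],-Z,DX)"
```

```text
time_s: 19.4
tool_pos: [0.4646, 0.2182, 0.2093]
eef_rot: [-0.542, -0.452, 0.547, -0.45]
force: [-0.1, 0.8, -1.2]
grip_width: 0.0174
time_s: 20.0
tool_pos: [0.4671, 0.2186, 0.1572]
eef_rot: [0.545, 0.451, -0.544, 0.451]
force: [-0.4, 0.0, -1.7]
grip_width: 0.0176
turn [ 0.02 -0.   -0.01] shift [ 0.39 -0.   -0.03]
```

```bash
python3 -m creep '[[0,0,0,0.2,0,0,-1],[0,0,0,0.37,0,0,-1],[0,0,0,0.37,0,0,-1],[0,0,0,0.37,0,0,-1]]' 30
python3 -m creep '[[0,0,0,0,0,0,-0.6],[0,0,0,0,0,0,-0.4],[0,0,0,0,0,0,-0.2],[0,0,0,0,0,0,0.1],[0,0,0,0,0,0,0.2],[0,0,0,0,0,0,0.2],[0,0,0,0,0,0,0.2],[0,0,0,0,0,0,0.2]]' 30
python3 -m creep '[[0,0,0,-0.7,0,0,0.2],[0,0,0,-1.5,0,0,0.2],[0,0,0,-2.5,0,0,0.2],[0,0,0,-3.5,0,0,0.2],[0,0,0,-3.5,-1,-1,0.2],[0,0,0,-3.5,-2,-1,0.2],[0,0,0,-3.5,-3,-1,0.2],[0,0,0,-3.5,-3.5,-1,0.2]]'
python3 - <<'E'
from h import *
for i,n in enumerate(("scene","top")):
    c=read_camera(n); np.savez(f"{n}6.npz",**c)
t=dict(np.load("top6.npz"));s=dict(np.load("scene6.npz"))
a=np.hstack([crop(s,325,145,95,90,4),crop(t,125,225,105,90,4)])
b=np.hstack([crop(s,150,155,60,60,4),crop(t,290,175,140,60,4)])[:, :800]
cv2.imwrite("pics/k.png",np.vstack([a,cv2.copyMakeBorder(b,0,0,0,max(0,800-b.shape[1]),cv2.BORDER_CONSTANT)]))
print(r.get_state()["force"])
E
```

```text
time_s: 20.4
tool_pos: [0.4665, 0.2184, 0.1417]
eef_rot: [-0.544, -0.451, 0.545, -0.451]
force: [-0.3, -0.3, -0.3]
grip_width: 0.0176
time_s: 21.2
tool_pos: [0.4666, 0.2184, 0.1419]
eef_rot: [-0.545, -0.451, 0.545, -0.451]
force: [-0.4, 0.1, -0.5]
grip_width: 0.056
time_s: 22.0
tool_pos: [0.334, 0.2843, 0.2819]
eef_rot: [-0.544, -0.452, 0.544, -0.451]
force: [0.7, 0.3, -0.1]
grip_width: 0.0562
[ 0.6052749  -0.28662388  0.19334544]
```

View pics/k.png

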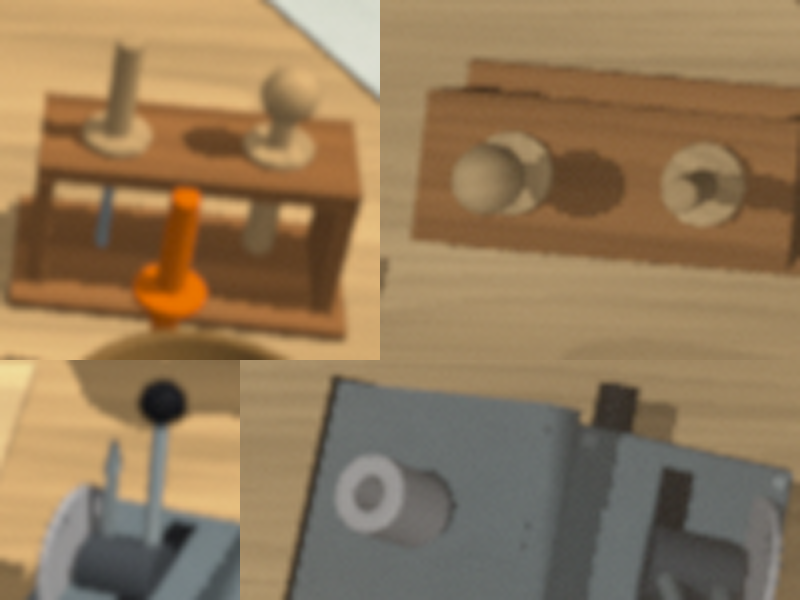

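The stylus hangs upright with its collar flat on the rack, at scene (118,133) and top (703,185), within about 3 mm of where it started. The stamp hasn't moved, and the lever knob is still at the same camera pixel (190.5,165.5). I'll hand in.

```bash
python3 -c "
from h import *
a,b=np.load('top0.npz')['frame'],np.load('top6.npz')['frame']
d=np.abs(a.astype(int)-b).max(2);print('bowl/cup diff',d[90:170,160:255].mean(),d[110:155,318:358].mean())
print(r.get_state()['joint_vel'].round(3));print(r.finish_job())"
```

```text
bowl/cup diff 3.3777631578947367 3.5044444444444443
[-0.04   0.042 -0.04  -0.021 -0.029 -0.02 ]
the job is handed in; nothing more can be done
None
```

I set the speed lever in line with the pointer, pressed the reset button fully in with the stylus, hung the stylus back in its hole, and handed the job in at about 22 s. No verdict was reported.

- **Lever:** it overshot at first, to about -0.74 rad, because I had mistaken part of the disc for the pointer tip. I moved it back. The knob then measured -0.51 rad and the pointer about -0.51 rad, though the tip is blurred and could be 0.05 off. Rod slopes agreed to 0.01 in the top view and 0.04 in the scene view, inside the 0.12 limit. The knob was at the same pixel in the last picture.
- **Button:** the tip met the stop about 7 mm shallower than my collar estimate predicted, and I did not resolve that difference. On the way out, the force fell from 10.9 N to 3.1 N in the first millimetre, then to 1.3 N over the next 5 mm. That matches the button's spring and 6 mm travel.
- **Stylus:** it hangs upright in its own hole with its collar flat on the rack, about 3 mm from where it started. The robot was clear of everything.
- **Other objects:** the stamp looked unmoved in the last picture, and the bowl and cup areas showed only small differences between the first and last top pictures. The pointer tip stayed at the same pixel through the first lever move and looked in place at the end.

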